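# Light the pan and hold its lid for the hinge repair

## Robot

A 6-joint arm with a two-finger parallel gripper is mounted at the origin on the work surface. World frame = base frame: x ahead of the robot, y to its left, z up, the work surface at z = 0. Lengths are in m, angles in degrees, forces in N, time in s.
With the tool pointing down it reaches from about 0.4 to 0.825 m from the base axis. Payload 7 kg.
Tool frame: the origin (TCP) lies at the very end of the fingers, on their centre line; the grasp point (between the pads) lies 19 mm behind it; x points along the fingers, z is the direction in which the jaws open and shut, and the axes are right-handed (so a half turn about x gives the same grasp; the last joint's range is limited). The gripper opens to 85 mm and grips with 20 to 120 N. Pads are 22 mm wide; open, the fingers measure 114 mm over their backs; the gripper's body (76 mm by 85 mm) begins 54 mm behind the grasp point. The pads swing forward as they close: fully open they stand 13 mm farther back than shut.
Start: joints at [-47.034, 20.546, 0.682, 0, -70.136, -16.507], TCP at [0.301, -0.604, 0.231] pointing down, gripper open.
Joint ranges: [-176.03, 176.03], [-82.01, 121.73], [-58.28, 71.71], [-173.87, 95.51], [-174.79, -0.11], [-173.66, 173.66]. Speed limits (degrees/s): [136.94, 136.94, 172.46, 180, 180, 180].

## Interface

Orientations are given as a 3x3 rotation matrix whose columns are the frame's x, y, z axes.
In Python, from plant import status, viewer, robot gives the robot as it stands.
- The arm moves only by the tool move_arm, never from a script. Its argument "deltas" is a list of rows, each an object of numbers: "grip": the finger opening in m, from 0 to 0.0854; "tx", "ty", "tz": the shift along the tool's x, y, z in m; "wx", "wy", "wz": the turn, a rotation vector about the tool's x, y, z in rad. A call has 1 to 5 rows; each row is the pose to reach, as a shift and turn from the pose commanded when the call began, along the tool's axes at that moment; what a row does not reach only later rows make up. A row lasts 1/8 s, in which the tool goes at most 62.5 mm and 10.7 degrees, less where a joint would pass 70% of its speed; a pose out of reach is approached as far as the arm can. A call with a gripper value outside its range is refused whole. The fingers move at their own pace and stop on an object; the grip force is fixed at half the most. Time passes only in rows, so rows that repeat a pose let the fingers close. It gives the time, the measured TCP pose, the force and the opening at its end, in the units of the state.
- status.sense(): the state, without advancing time (a new reading comes with each control period).
- viewer.camera(name): name is "scene" or "side" or "wrist"; returns the picture (420x560x3 uint8, red, green, blue); there is no depth.
- viewer.camera_params(name): a dict with "intrinsics" (3x3 intrinsics, pixels), "k1" (the pictures are not rectified: a ray, as slopes to the right and down, at radius r is drawn at 1 + k1 r^2 times it, then the intrinsics apply), "T" (4x4, takes a point from camera to world coordinates); the wrist camera has in their place "tool_from_camera" (4x4, takes a point from camera to tool coordinates, whose origin is the TCP and whose axes are the tool frame's). Camera axes: x right, y down, z forward; pixel columns grow to the right and rows downward; lengths in m; the calibration is good to about 2 mm. A picture is of the moment at which its call begins: read the wrist's pose just before it. camera_params takes no time and is no camera call.
- robot.sign_off(): hands the job in, once; it reports no verdict.
The state is a dict: "t": time; "q": joint angles; "qd": joint speeds; "joint_efforts": joint torques, N m; "eef_pos": TCP position; "orientation": TCP orientation; "wrist_force": force on the tool from outside, world axes, zero at the start; "moment": the same for the moment, N m; "gripper_width": finger opening in m.
Only numpy, scipy, OpenCV 4.12 (cv2) and the standard library are available. Lean on these libraries where they do the work, as an engineer would, in place of code of your own. Each camera call takes 0.05 s, during which the arm holds its last target. There are 200 camera calls.

## Task

The hinge of the lidded oval copper pan is to be inspected: stand the small black work lamp upright on the narrow top of the cast iron stake, its lens pointing at the middle of the pan, and let go of it. Then lift the pan's lid by its bar handle and hold it open at 50 degrees from closed; it falls shut if released, so finish while still holding it there with the gripper. Leave the lamp shining from the stake and everything else on the bench where it is.

Things in the scene. Friction and masses are not known exactly. Their poses are not given: they have to be found in the camera images.
- lamp_center (a point): Centre of the work lamp: a loose black block 60 mm long (its x), 40 mm wide (its y), 44 mm tall (its z), about 0.18 kg, upright at the start; the point is half-way up, 22 mm above its underside. The round lens is on the +x end: it shines along +x. It starts on the bench, at the right or at the left of the pan (it and the mallet head may swap places).
- stake_top (a point): Centre of the flat top of the cast iron stake, fixed, 110 mm above the bench. The top is 34 mm wide (x of this point) and 130 mm long (y of this point), 25 mm thick, on a narrower post above a foot of 100 x 110 mm. z is up.
- pan_middle (a point): Middle of the mouth of the oval copper pan (fixed to the bench, 85 mm tall to the rim). The pan is 150 mm wide along x of this point and 270 mm long along y, with rounded ends, each with a small carrying loop that stands out 26 mm. Its +x side, away from the robot, carries the hinge; the lid's handle sticks out on its -x side, towards the robot.
- lid_hinge (a point): Middle of the hinge line of the lid, on the far (+x) side of the pan, 88 mm above the bench. The hinge axis is the y axis of this point (horizontal, along the pan's length). The point does not move with the lid; its x points from the pan away from the robot.
- lid_bar (a point): Middle of the lid's handle bar, moving with the lid: a round brass bar 12 mm in diameter, parallel to the hinge, 84 mm long between its two side arms, free space 39 mm between the bar and the front edge of the lid. It is 203 mm from the hinge line and, with the lid closed, 5 mm higher than the hinge (93 mm above the bench).
- lid (a joint): Opening angle of the lid, rad: 0 shut (lid level), grows as the handle rises; stop at 1.4. 50 degrees is 0.873. The lid weighs 0.4 to 0.65 kg, turns freely and always falls shut (3 N upward at the bar lifts it).
- mallet_head: Bystander, leave in place: mallet head: upright wooden cylinder 66 mm across, 96 mm tall with a pale rawhide disc on each end. Origin at the centre of its underside.
- punch_stand: Bystander, leave in place: cast iron stand 60 x 170 mm holding six upright steel punches, about 135 mm tall overall. Origin at the centre of its underside.
- mortar: Bystander, leave in place: squat brass mortar, 104 mm across the rim, 82 mm tall. Origin at the centre of its underside.
- rivet_tin: Bystander, leave in place: plain metal tin, 70 mm across, 60 mm tall. Origin at the centre of its underside.
- hammer: Bystander, leave in place: hammer lying flat near the right side of the bench, about 300 mm long.
There are look-alikes about, which are no part of the job. What is shaped like the part that bears lamp_center but red is not meant. What is shaped like the part that bears stake_top but purple is not meant.

How it is judged (in metres and radians):
On the way:
1. the lamp stands released on the stake's top, lens towards the pan (x of lamp_center in the frame of stake_top between -0.02 and 0.02 m and y of lamp_center in the frame of stake_top between -0.065 and 0.065 m and z of lamp_center in the frame of stake_top between 0.017 and 0.027 m and angle between lamp_center's own z axis and vertical below 0.12 rad and x of pan_middle in the frame of lamp_center above 0.05 m and y of pan_middle in the frame of lamp_center between -0.08 and 0.08 m and contact force between each of the fingers, the arm and lamp below 0.1 N and linear speed of lamp below 0.02 m/s), for 0.3 s.
At the end, for the whole second after the job is handed in: The gripper's fingers hold the lid still (under 0.05 rad/s, at least 1 N) at 50 degrees within 6 (0.768 to 0.977 rad); the lamp stands untouched and upright (7 degrees) on the stake's narrow top, at rest, its beam line passing within 80 mm of the middle of the pan in plan (all of step 1 and value of joint lid between 0.768 and 0.977 rad and velocity of joint lid between -0.05 and 0.05 rad/s and contact force between the fingers and lid above 1 N); the arm keeps its last pose, push and grip.
It fails at once if a bystander was shifted by more than 40 mm (distance of any of mallet_head, punch_stand, mortar, rivet_tin, hammer from where it was at the start of the episode above 0.04 m).
It also fails if it takes over 61 s, if anything falls off the work surface, if the arm or the gripper's body presses on something with over 40 N, if the wrist force passes 120 N, or if a joint passes its speed limit or range.

## Working session

There is one attempt and no reset: what is moved stays moved. The work goes in short steps, Python scripts to look and compute and a tool call to move; the robot and the scene stay as the last step left them, time stands still between calls to the robot, and variables do not carry over. Pictures are saved under pics/ and viewed, about 8 in all and at most 12, crops included, and the job is handed in when it is done.

Besides the shell and the picture viewer there is one more tool, called after "Call:" as a command line: name --argument value ..., lists and objects as JSON in quotes. move_arm: Moves the arm, as the interface text tells. Its arguments: {"type":"object","properties":{"deltas":{"type":"array"}},"required":["deltas"]}

```bash
mkdir -p pics; ls; python3 - <<'E'
from plant import status, viewer, robot
import cv2
s=status.sense(); print(s)
for n in ("scene","side"):
    im=viewer.camera(n); cv2.imwrite(f"pics/{n}0.png",im[:,:,::-1]); print(n,viewer.camera_params(n))
print(viewer.camera_params("wrist"))
E
```

```text
pics
{'t': 0.0, 'q': array([-4.70329900e+01,  2.05907324e+01,  6.33361003e-01, -2.23132882e-02,
       -7.01360241e+01, -1.65058598e+01]), 'qd': array([-0.03242642, -0.0090043 ,  0.03515601,  0.01789068, -0.0311351 ,
       -0.04230901]), 'joint_efforts': array([-3.37555502e-04, -5.83324742e+01,  2.93418109e+01,  6.93650812e+00,
       -5.96929633e-03,  6.56653901e-05]), 'eef_pos': array([ 0.30052857, -0.60385522,  0.23036159]), 'orientation': array([[-8.42978232e-04, -8.95295745e-01, -4.45471456e-01],
       [ 1.44241276e-03, -4.45472239e-01,  8.95294590e-01],
       [-9.99998604e-01,  1.12160140e-04,  1.66690941e-03]]), 'wrist_force': array([-0.12218542,  0.10410308, -0.62239585]), 'moment': array([-0.01211982, -0.02985169, -0.02396247]), 'gripper_width': 0.08514581114427468}
scene {'intrinsics': array([[381.44173296,   0.        , 281.10720782],
       [  0.        , 381.44173296, 211.5711347 ],
       [  0.        ,   0.        ,   1.        ]]), 'k1': -0.016121807959560083, 'T': array([[ 0.25086127,  0.8194826 , -0.51528332,  1.19657834],
       [ 0.9680117 , -0.20978682,  0.137
[... 458 characters left out ...]
03, -0.91160957],
       [-0.01039562, -0.64186231, -0.76674944,  1.20033168],
       [ 0.        ,  0.        ,  0.        ,  1.        ]])}
{'intrinsics': array([[351.31245869,   0.        , 272.88920052],
       [  0.        , 351.31245869, 218.90973724],
       [  0.        ,   0.        ,   1.        ]]), 'k1': -0.0826768312865225, 'tool_from_camera': array([[ 8.09928002e-04, -2.62113696e-01,  9.65036660e-01,
        -1.42033672e-01],
       [-2.60007445e-04, -9.65036999e-01, -2.62113569e-01,
         6.55611340e-02],
       [ 9.99999638e-01, -3.86235969e-05, -8.49762001e-04,
        -3.96767652e-04],
       [ 0.00000000e+00,  0.00000000e+00,  0.00000000e+00,
         1.00000000e+00]])}
```

View pics/scene0.png

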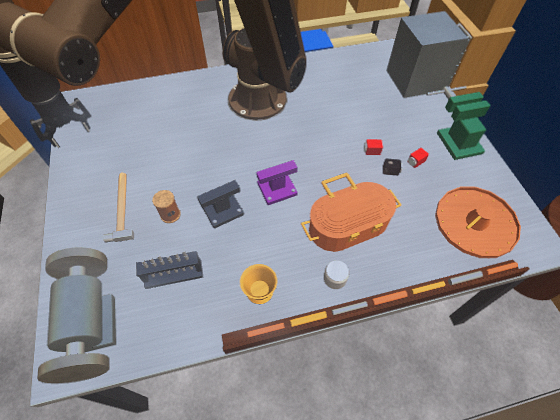

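View pics/side0.png

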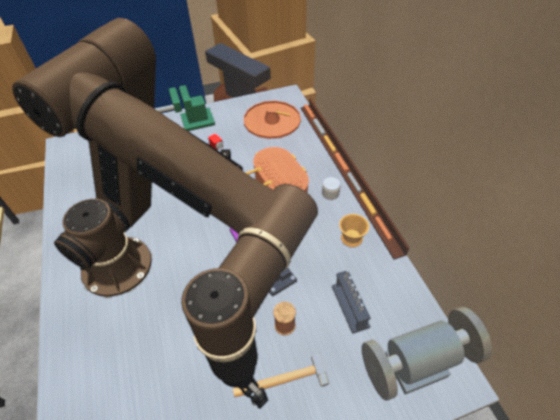

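Scene view: the candidates for the lamp are the black block (392,167) and two red blocks (374,147) and (418,157). For the stake they are the dark grey one (220,203) and the purple one (277,182). I choose the black lamp and the grey stake, and check them in a close crop. The pan is at (352,215), with its handle at (338,182).

```bash
python3 - <<'E'
import cv2
im=cv2.imread("pics/scene0.png")
a=cv2.resize(im[135:250,185:315],None,fx=4,fy=4,interpolation=cv2.INTER_CUBIC)  # left
b=cv2.resize(im[135:250,295:435],None,fx=5.7,fy=5.7,interpolation=cv2.INTER_CUBIC)[:600]
b=cv2.resize(im[135:250,300:440],(700,575),interpolation=cv2.INTER_CUBIC)
cv2.imwrite("pics/c1.png",a);cv2.imwrite("pics/c2.png",b)
E
```

```text
(no output)
```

View pics/c1.png

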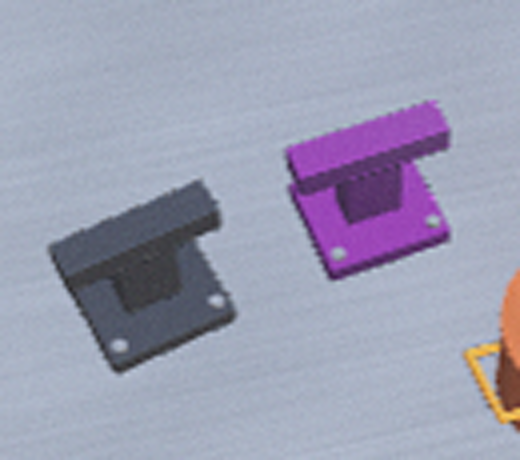

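View pics/c2.png

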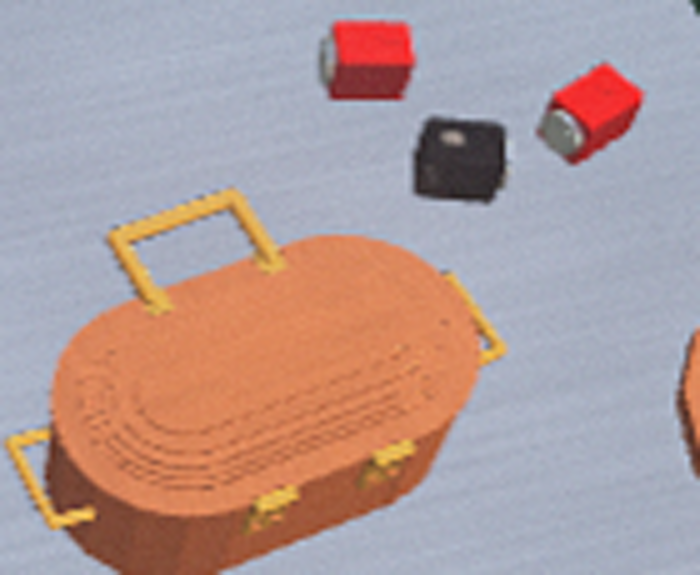

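```bash
cat > h.py <<'E'
import numpy as np, cv2
from plant import status, viewer, robot
def ray(name,uv,eef=None):
    p=viewer.camera_params(name); K=p["intrinsics"]
    T=p["T"] if "T" in p else eef@p["tool_from_camera"]
    d=np.array([p["k1"],0,0,0.])
    n=cv2.undistortPoints(np.array(uv,float).reshape(-1,1,2),K,d).reshape(-1,2)
    return T[:3,3], np.c_[n,np.ones(len(n))]@T[:3,:3].T
def at(name,uv,z,eef=None):
    o,D=ray(name,uv,eef); return o+D*((z-o[2])/D[:,2])[:,None]
def proj(name,P,eef=None):
    p=viewer.camera_params(name); T=p["T"] if "T" in p else eef@p["tool_from_camera"]
    C=(np.atleast_2d(P)-T[:3,3])@T[:3,:3]; n=C[:,:2]/C[:,2:]; n=n*(1+p["k1"]*(n**2).sum(1,keepdims=True))
    return n@p["intrinsics"][:2,:2].T+p["intrinsics"][:2,2]
def eef(s):
    T=np.eye(4);T[:3,:3]=s["orientation"];T[:3,3]=s["eef_pos"];return T
E
python3 - <<'E'
from h import *
np.set_printoptions(precision=4,suppress=True)
A=np.array([[50,248],[200,180],[218,212],[68,282]])/4+[185,135]-.4
B=np.array([[430,116],[506,125],[503,160],[418,157]])/5+[300,135]-.4
C=np.array([[112,238],[232,193]])/5+[300,135]-.4
H=np.array([[275,500],[393,455]])/5+[300,135]-.4
for P,z in((A,.11),(B,.044),(C,.093),(H,.09)):
    X=at("scene",P,z); e=np.diff(X,axis=0)[:,:2]; print(X[:,:2],X.mean(0)[:2],np.linalg.norm(e,axis=1),np.degrees(np.arctan2(e[:,1],e[:,0])))
E
```

```text
[[ 0.5    -0.2911]
 [ 0.4649 -0.1689]
 [ 0.4986 -0.1613]
 [ 0.534  -0.2823]] [ 0.4994 -0.2259] [0.1272 0.0346 0.1262] [106.0345  12.7906 -73.667 ]
[[0.4508 0.361 ]
 [0.4714 0.4093]
 [0.4997 0.3944]
 [0.4828 0.3386]] [0.4762 0.3758] [0.0524 0.032  0.0582] [  66.8926  -27.7717 -106.8192]
[[0.5304 0.098 ]
 [0.5152 0.184 ]] [0.5228 0.141 ] [0.0874] [100.0452]
[[0.7329 0.133 ]
 [0.7217 0.2114]] [0.7273 0.1722] [0.0792] [98.1044]
```

```bash
cat >> h.py <<'E'
from scipy.spatial.transform import Rotation as R
def goal(p,zdir,pitch=0):  # tool down, jaw axis at zdir deg; pitch: turn about tool z (deg)
    a=np.radians(zdir); x=np.array([0,0,-1.]); z=np.array([np.cos(a),np.sin(a),0]); y=np.cross(z,x)
    T=np.eye(4);T[:3,:3]=np.c_[x,y,z]@R.from_euler("z",pitch,degrees=True).as_matrix();T[:3,3]=p;return T
def delta(p,zdir,pitch=0,base=None):
    E=eef(status.sense()) if base is None else base; G=goal(p,zdir,pitch); D=np.linalg.inv(E)@G
    print("t",np.round(D[:3,3],4),"w",np.round(R.from_matrix(D[:3,:3]).as_rotvec(),4)); return G
E
python3 - <<'E'
from h import *
B=delta([.43,-.2,.3],150)
delta([.47,.30,.27],160,0,B)
print(at("scene",[(166,218),(122,180),(198,275)],0))
E
```

```text
t [-0.0691 -0.2958  0.3041] w [-5.855e-01  1.500e-03  3.000e-04]
t [ 0.03   -0.453   0.2154] w [-0.1745  0.      0.    ]
[[ 0.47893854 -0.41013838  0.        ]
 [ 0.28481269 -0.54422795  0.        ]
 [ 0.70331018 -0.33654138  0.        ]]
```

Call:
move_arm --deltas '[{"tx": -0.069, "ty": -0.05, "tz": 0.05, "wx": -0.1}, {"tx": -0.069, "ty": -0.148, "tz": 0.15, "wx": -0.3}, {"tx": -0.069, "ty": -0.198, "tz": 0.2, "wx": -0.4}, {"tx": -0.069, "ty": -0.25, "tz": 0.25, "wx": -0.5}, {"tx": -0.069, "ty": -0.296, "tz": 0.304, "wx": -0.5855}]'

```text
validation failed for argument at $.de...
```

Call:
move_arm --deltas '[{"tx": -0.069, "ty": -0.296, "tz": 0.304, "wx": 0}]'

```text
validation failed for argument at $.de...
```

Call:
move_arm --deltas '[{"grip": 0.085, "tx": -0.069, "ty": -0.296, "tz": 0.304, "wx": -0.585, "wy": 0.0, "wz": 0.0}, {"grip": 0.085, "tx": -0.069, "ty": -0.296, "tz": 0.304, "wx": -0.585, "wy": 0.0, "wz": 0.0}, {"grip": 0.085, "tx": -0.069, "ty": -0.296, "tz": 0.304, "wx": -0.585, "wy": 0.0, "wz": 0.0}, {"grip": 0.085, "tx": -0.069, "ty": -0.296, "tz": 0.304, "wx": -0.585, "wy": 0.0, "wz": 0.0}, {"grip": 0.085, "tx": -0.069, "ty": -0.296, "tz": 0.304, "wx": -0.585, "wy": 0.0, "wz": 0.0}]'

```text
t: 0.72
eef_pos: [0.395, -0.3086, 0.2816]
orientation: [[-0.0, -0.5, -0.866], [0.0, -0.866, 0.5], [-1.0, -0.0, 0.0]]
wrist_force: [1.6, -0.7, -0.1]
gripper_width: 0.085
```

Call:
move_arm --deltas '[{"grip": 0.085, "tx": -0.01, "ty": -0.565, "tz": 0.24, "wx": -0.17, "wy": 0.0, "wz": 0.0}, {"grip": 0.085, "tx": -0.01, "ty": -0.565, "tz": 0.24, "wx": -0.17, "wy": 0.0, "wz": 0.0}, {"grip": 0.085, "tx": -0.01, "ty": -0.565, "tz": 0.24, "wx": -0.17, "wy": 0.0, "wz": 0.0}, {"grip": 0.085, "tx": -0.01, "ty": -0.565, "tz": 0.24, "wx": -0.17, "wy": 0.0, "wz": 0.0}, {"grip": 0.085, "tx": -0.01, "ty": -0.565, "tz": 0.24, "wx": -0.17, "wy": 0.0, "wz": 0.0}]'

```text
t: 1.35
eef_pos: [0.4326, 0.0016, 0.2867]
orientation: [[0.001, -0.346, -0.938], [0.0, -0.938, 0.346], [-1.0, -0.001, -0.0]]
wrist_force: [2.0, 0.5, -0.8]
gripper_width: 0.0852
```

```bash
python3 - <<'E'
from h import *
delta([.46,.34,.27],160)
E
```

```text
t [ 0.0169 -0.327   0.0916] w [-0.0047 -0.0004  0.0005]
```

Call:
move_arm --deltas '[{"grip": 0.07, "tx": 0.017, "ty": -0.327, "tz": 0.092, "wx": -0.004, "wy": 0.0, "wz": 0.0}, {"grip": 0.07, "tx": 0.017, "ty": -0.327, "tz": 0.092, "wx": -0.004, "wy": 0.0, "wz": 0.0}, {"grip": 0.07, "tx": 0.017, "ty": -0.327, "tz": 0.092, "wx": -0.004, "wy": 0.0, "wz": 0.0}, {"grip": 0.07, "tx": 0.017, "ty": -0.327, "tz": 0.092, "wx": -0.004, "wy": 0.0, "wz": 0.0}, {"grip": 0.07, "tx": 0.017, "ty": -0.327, "tz": 0.092, "wx": -0.004, "wy": 0.0, "wz": 0.0}]'

```text
t: 1.98
eef_pos: [0.4575, 0.3127, 0.2707]
orientation: [[-0.0, -0.342, -0.94], [-0.0, -0.94, 0.342], [-1.0, 0.0, 0.0]]
wrist_force: [0.9, 0.7, 1.2]
gripper_width: 0.07
```

```bash
python3 - <<'E'
from h import *
s=status.sense(); np.save("e1.npy",eef(s)); print(s["eef_pos"])
im=viewer.camera("wrist"); cv2.imwrite("pics/w1.png",cv2.resize(im[:,:,::-1],(800,600),interpolation=cv2.INTER_CUBIC))
E
```

```text
[0.45745717 0.31272983 0.27070222]
```

View pics/w1.png

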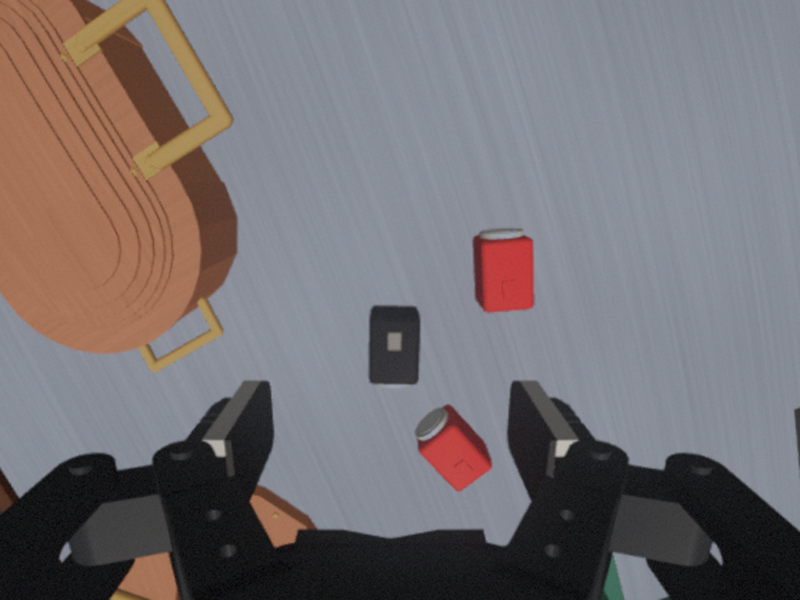

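Wrist view: the black lamp is at (395,345), with its long axis along the image vertical. The lens shows as a pale sliver at its lower end (395,385), so it points to world +y, about 70°. The red ones are at (505,270) and (452,448).

```bash
python3 - <<'E'
from h import *
np.set_printoptions(precision=4,suppress=True)
E=np.load("e1.npy")
X=at("wrist",np.array([[370,383],[419,383],[371,316],[418,316],[216,122],[155,0],[160,372]])/800*560,.044,E); print(X)
b=at("wrist",np.array([[222,118],[157,0]])/800*560,.093,E); print(b)
for y in (68,70,72):
  a=np.radians(y)
  for c in([.475,.374],):
    L=np.array([[sx*.03*np.cos(a)-sy*.02*np.sin(a)+c[0],sx*.03*np.sin(a)+sy*.02*np.cos(a)+c[1],.044] for sx,sy in((1,1),(1,-1),(-1,1),(-1,-1))])
    print(y,proj("wrist",L,E)/560*800)
E
```

```text
[[0.5045 0.3931 0.044 ]
 [0.468  0.4064 0.044 ]
 [0.4843 0.3418 0.044 ]
 [0.4506 0.3541 0.044 ]
 [0.5373 0.1714 0.044 ]
 [0.5449 0.0809 0.044 ]
 [0.6601 0.3274 0.044 ]]
[[0.5194 0.1811 0.093 ]
 [0.5293 0.1039 0.093 ]]
68 [[420.5503 386.0302]
 [370.2021 384.4528]
 [424.5574 313.1911]
 [372.0554 311.4577]]
70 [[421.8977 385.2366]
 [371.516  385.2873]
 [423.2157 312.2843]
 [370.6731 312.3211]]
72 [[423.2164 384.3996]
 [372.8588 386.0784]
 [421.8397 311.4229]
 [369.3248 313.23  ]]
```

```bash
python3 - <<'E'
from h import *
print(status.sense()["eef_pos"])
B=delta([.477,.373,.1],160)
E
```

```text
[0.45836215 0.31848426 0.26916023]
t [ 0.1692 -0.0576  0.001 ] w [ 0.0013  0.0001 -0.0001]
```

Call:
move_arm --deltas '[{"grip": 0.07, "tx": 0.169, "ty": -0.058, "tz": 0.001, "wx": 0.001, "wy": 0.0, "wz": 0.0}, {"grip": 0.07, "tx": 0.169, "ty": -0.058, "tz": 0.001, "wx": 0.001, "wy": 0.0, "wz": 0.0}, {"grip": 0.07, "tx": 0.169, "ty": -0.058, "tz": 0.001, "wx": 0.001, "wy": 0.0, "wz": 0.0}, {"grip": 0.07, "tx": 0.169, "ty": -0.058, "tz": 0.001, "wx": 0.001, "wy": 0.0, "wz": 0.0}]'

```text
t: 2.52
eef_pos: [0.475, 0.3638, 0.0971]
orientation: [[-0.006, -0.344, -0.939], [-0.007, -0.939, 0.344], [-1.0, 0.009, 0.003]]
wrist_force: [-0.6, -0.6, 0.8]
gripper_width: 0.07
```

```bash
python3 - <<'E'
from h import *
s=status.sense(); E=eef(s); np.save("e2.npy",E); print(s["eef_pos"])
im=viewer.camera("wrist"); cv2.imwrite("pics/w2.png",cv2.resize(im[:,:,::-1],(800,600),interpolation=cv2.INTER_CUBIC))
B=delta([.477,.373,.013],160)
E
```

```text
[0.47497901 0.36376013 0.09711666]
t [ 0.0871 -0.0086  0.002 ] w [-0.0016  0.001  -0.0046]
```

View pics/w2.png

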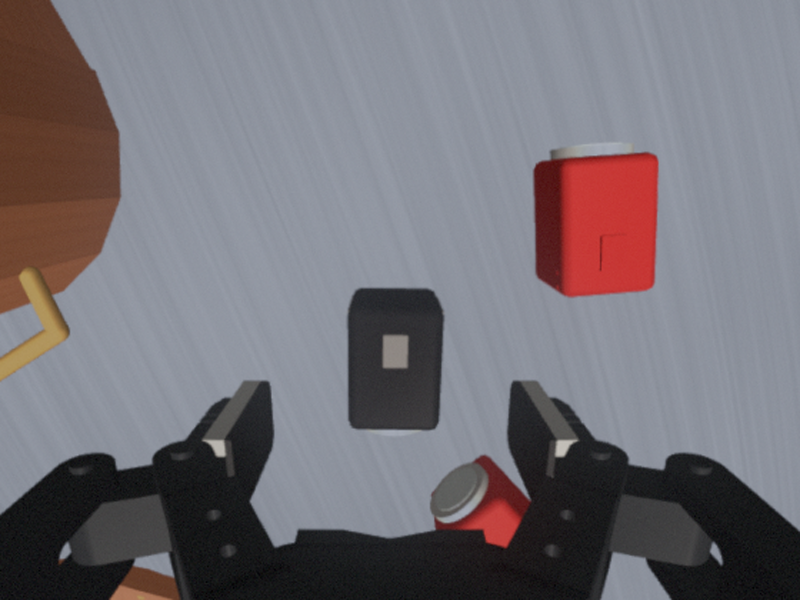

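Lamp is at (395,360) between the jaws, and the lens sliver shows below it at (395,432).

```bash
python3 - <<'E'
from h import *
np.set_printoptions(precision=4,suppress=True)
E=np.load("e2.npy")
X=at("wrist",np.array([[348,429],[440,429],[350,305],[442,305]])/800*560,.044,E); print(X,X.mean(0))
E
```

```text
[[0.5058 0.3932 0.044 ]
 [0.4686 0.4069 0.044 ]
 [0.485  0.3422 0.044 ]
 [0.4503 0.355  0.044 ]] [0.4774 0.3743 0.044 ]
```

Consistent. Descend, then close.

Call:
move_arm --deltas '[{"grip": 0.07, "tx": 0.04, "ty": -0.01, "tz": 0.001, "wx": -0.001, "wy": 0.0, "wz": -0.004}, {"grip": 0.07, "tx": 0.087, "ty": -0.01, "tz": 0.001, "wx": -0.001, "wy": 0.0, "wz": -0.004}, {"grip": 0.07, "tx": 0.087, "ty": -0.01, "tz": 0.001, "wx": -0.001, "wy": 0.0, "wz": -0.004}, {"grip": 0.03, "tx": 0.087, "ty": -0.01, "tz": 0.001, "wx": -0.001, "wy": 0.0, "wz": -0.004}, {"grip": 0.03, "tx": 0.087, "ty": -0.01, "tz": 0.001, "wx": -0.001, "wy": 0.0, "wz": -0.004}]'

```text
t: 3.2
eef_pos: [0.4807, 0.3768, 0.0183]
orientation: [[0.005, -0.342, -0.94], [0.008, -0.94, 0.342], [-1.0, -0.009, -0.002]]
wrist_force: [-0.4, 0.8, -2.1]
gripper_width: 0.0389
```

Call:
move_arm --deltas '[{"grip": 0.03, "tx": 0.0, "ty": 0.0, "tz": 0.0, "wx": 0.0, "wy": 0.0, "wz": 0.0}, {"grip": 0.03, "tx": 0.0, "ty": 0.0, "tz": 0.0, "wx": 0.0, "wy": 0.0, "wz": 0.0}]'

```text
t: 3.45
eef_pos: [0.4807, 0.3768, 0.0183]
orientation: [[0.005, -0.342, -0.94], [0.008, -0.94, 0.342], [-1.0, -0.009, -0.002]]
wrist_force: [-1.6, -1.3, 7.2]
gripper_width: 0.0389
```

```bash
python3 - <<'E'
from h import *
s=status.sense(); print(s["eef_pos"],s["gripper_width"]); np.save("e3.npy",eef(s))
E
```

```text
[0.48067393 0.37678294 0.01826939] 0.038878191240067056
```

Call:
move_arm --deltas '[{"grip": 0.03, "tx": -0.03, "ty": 0.0, "tz": 0.0, "wx": 0.0, "wy": 0.0, "wz": 0.0}, {"grip": 0.03, "tx": -0.08, "ty": 0.0, "tz": 0.0, "wx": 0.0, "wy": 0.0, "wz": 0.0}, {"grip": 0.03, "tx": -0.13, "ty": 0.0, "tz": 0.0, "wx": 0.0, "wy": 0.0, "wz": 0.0}, {"grip": 0.03, "tx": -0.18, "ty": 0.0, "tz": 0.0, "wx": 0.0, "wy": 0.0, "wz": 0.0}, {"grip": 0.03, "tx": -0.22, "ty": 0.0, "tz": 0.0, "wx": 0.0, "wy": 0.0, "wz": 0.0}]'

```text
t: 4.08
eef_pos: [0.4792, 0.3744, 0.2393]
orientation: [[0.004, -0.343, -0.939], [0.007, -0.939, 0.343], [-1.0, -0.008, -0.001]]
wrist_force: [0.0, 0.9, -2.7]
gripper_width: 0.0386
```

```bash
python3 - <<'E'
from h import *
s=status.sense(); print(s["eef_pos"],s["gripper_width"])
delta([.499,-.226,.235],158.7)
E
```

```text
[0.47916636 0.3744485  0.23932048] 0.03855997504943534
t [ 1.000e-04  5.573e-01 -2.245e-01] w [ 0.0218 -0.0011  0.0081]
```

Call:
move_arm --deltas '[{"grip": 0.03, "tx": 0.0, "ty": 0.037, "tz": -0.015, "wx": 0.0, "wy": 0.0, "wz": 0.004}, {"grip": 0.03, "tx": 0.0, "ty": 0.093, "tz": -0.037, "wx": 0.0, "wy": 0.0, "wz": 0.008}, {"grip": 0.03, "tx": 0.0, "ty": 0.149, "tz": -0.06, "wx": 0.0, "wy": 0.0, "wz": 0.008}, {"grip": 0.03, "tx": 0.0, "ty": 0.204, "tz": -0.082, "wx": 0.0, "wy": 0.0, "wz": 0.008}, {"grip": 0.03, "tx": 0.0, "ty": 0.26, "tz": -0.105, "wx": 0.01, "wy": 0.0, "wz": 0.008}]'

```text
t: 4.7
eef_pos: [0.4881, 0.0924, 0.2357]
orientation: [[0.001, -0.352, -0.936], [-0.002, -0.936, 0.352], [-1.0, 0.002, -0.002]]
wrist_force: [0.5, -0.4, -1.9]
gripper_width: 0.0387
```

Call:
move_arm --deltas '[{"grip": 0.03, "tx": 0.0, "ty": 0.055, "tz": -0.022, "wx": 0.0, "wy": 0.0, "wz": 0.0}, {"grip": 0.03, "tx": 0.0, "ty": 0.11, "tz": -0.044, "wx": 0.0, "wy": 0.0, "wz": 0.0}, {"grip": 0.03, "tx": 0.0, "ty": 0.155, "tz": -0.062, "wx": 0.0, "wy": 0.0, "wz": 0.0}, {"grip": 0.03, "tx": 0.0, "ty": 0.185, "tz": -0.074, "wx": 0.0, "wy": 0.0, "wz": 0.0}, {"grip": 0.03, "tx": 0.0, "ty": 0.2, "tz": -0.08, "wx": 0.01, "wy": 0.0, "wz": 0.0}]'

```text
t: 5.32
eef_pos: [0.4926, -0.1228, 0.2361]
orientation: [[0.001, -0.364, -0.931], [-0.003, -0.931, 0.364], [-1.0, 0.003, -0.002]]
wrist_force: [0.3, 0.4, -2.1]
gripper_width: 0.0386
```

```bash
python3 - <<'E'
from h import *
s=status.sense(); E=eef(s); np.save("e4.npy",E); print(s["eef_pos"],s["gripper_width"])
im=viewer.camera("wrist"); cv2.imwrite("pics/w4.png",cv2.resize(im[:,:,::-1],(800,600),interpolation=cv2.INTER_CUBIC))
delta([.499,-.226,.235],158.7)
E
```

```text
[ 0.4926061  -0.12275707  0.23610892] 0.03864811923851042
t [ 0.0013  0.0933 -0.0433] w [-0.0008 -0.0015 -0.0035]
```

View pics/w4.png

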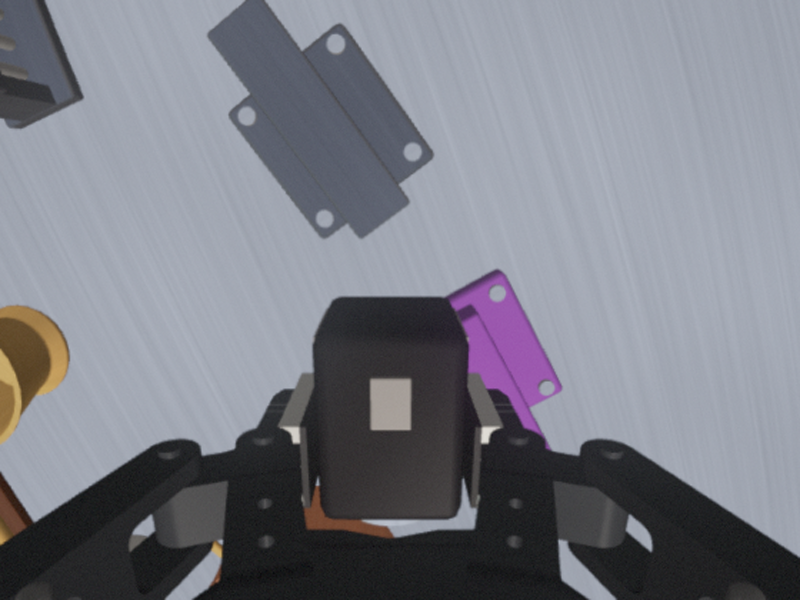

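Wrist view: the lamp is held level, with the lens at its lower end. The grey stake top has corners (208,35), (258,-3), (409,202) and (361,238), clear of the purple one at (500,340).

```bash
python3 - <<'E'
from h import *
np.set_printoptions(precision=4,suppress=True)
E=np.load("e4.npy")
X=at("wrist",np.array([[208,35],[361,238],[409,202]])/800*560,.110,E); print(X,np.linalg.norm(X[0]-X[1]),np.linalg.norm(X[1]-X[2]))
print("centre",(X[0]+X[2])/2, "long axis",np.degrees(np.arctan2(*(X[1]-X[0])[1::-1])))
L=at("wrist",np.array([[314,505],[468,505],[316,345],[470,345]])/800*560,E[2,3]+.044-.0183,E); print("lamp",L,L.mean(0),E[:3,3])
E
```

```text
[[ 0.5283 -0.2841  0.11  ]
 [ 0.4953 -0.1613  0.11  ]
 [ 0.4647 -0.1697  0.11  ]] 0.12708382597322737 0.03168360070010627
centre [ 0.4965 -0.2269  0.11  ] long axis 105.05560371021208
lamp [[ 0.5199 -0.1121  0.2618]
 [ 0.4808 -0.0969  0.2618]
 [ 0.5007 -0.1541  0.2618]
 [ 0.4656 -0.1403  0.2618]] [ 0.4917 -0.1259  0.2618] [ 0.4926 -0.1228  0.2361]
```

Call:
move_arm --deltas '[{"grip": 0.03, "tx": 0.0, "ty": 0.045, "tz": -0.021, "wx": 0.0, "wy": 0.0, "wz": -0.003}, {"grip": 0.03, "tx": 0.02, "ty": 0.08, "tz": -0.038, "wx": 0.0, "wy": 0.0, "wz": -0.003}, {"grip": 0.03, "tx": 0.06, "ty": 0.091, "tz": -0.0425, "wx": 0.0, "wy": 0.0, "wz": -0.003}, {"grip": 0.03, "tx": 0.08, "ty": 0.091, "tz": -0.0425, "wx": 0.0, "wy": 0.0, "wz": -0.003}, {"grip": 0.03, "tx": 0.08, "ty": 0.091, "tz": -0.0425, "wx": 0.0, "wy": 0.0, "wz": -0.003}]'

```text
t: 6.0
eef_pos: [0.4987, -0.2211, 0.1542]
orientation: [[-0.003, -0.362, -0.932], [-0.0, -0.932, 0.362], [-1.0, 0.001, 0.003]]
wrist_force: [0.7, -0.4, -1.2]
gripper_width: 0.039
```

```bash
python3 - <<'E'
from h import *
s=status.sense(); print(s["eef_pos"],s["wrist_force"])
delta([.499,-.2235,.131],158.6)
E
```

```text
[ 0.49872954 -0.22109832  0.15417198] [ 0.67256055 -0.40684107 -1.1892182 ]
t [ 0.0232  0.0021 -0.0012] w [ 0.0034  0.0025 -0.0015]
```

Lower slowly and watch the force.

Call:
move_arm --deltas '[{"grip": 0.03, "tx": 0.01, "ty": 0.002, "tz": -0.001, "wx": 0.003, "wy": 0.002, "wz": -0.001}, {"grip": 0.03, "tx": 0.018, "ty": 0.002, "tz": -0.001, "wx": 0.003, "wy": 0.002, "wz": -0.001}, {"grip": 0.03, "tx": 0.022, "ty": 0.002, "tz": -0.001, "wx": 0.003, "wy": 0.002, "wz": -0.001}, {"grip": 0.03, "tx": 0.023, "ty": 0.002, "tz": -0.001, "wx": 0.003, "wy": 0.002, "wz": -0.001}, {"grip": 0.03, "tx": 0.023, "ty": 0.002, "tz": -0.001, "wx": 0.003, "wy": 0.002, "wz": -0.001}]'

```text
t: 6.62
eef_pos: [0.4999, -0.224, 0.1322]
orientation: [[0.002, -0.364, -0.931], [-0.001, -0.931, 0.364], [-1.0, 0.0, -0.002]]
wrist_force: [-0.1, 0.1, -2.2]
gripper_width: 0.039
```

Call:
move_arm --deltas '[{"grip": 0.03, "tx": 0.001, "ty": 0.0, "tz": 0.0, "wx": 0.0, "wy": 0.0, "wz": 0.0}, {"grip": 0.03, "tx": 0.003, "ty": 0.0, "tz": 0.0, "wx": 0.0, "wy": 0.0, "wz": 0.0}, {"grip": 0.03, "tx": 0.003, "ty": 0.0, "tz": 0.0, "wx": 0.0, "wy": 0.0, "wz": 0.0}]'

```text
t: 7.0
eef_pos: [0.4996, -0.2239, 0.1289]
orientation: [[0.002, -0.364, -0.931], [-0.001, -0.931, 0.364], [-1.0, 0.0, -0.002]]
wrist_force: [0.1, 0.3, -1.1]
gripper_width: 0.0392
```

Call:
move_arm --deltas '[{"grip": 0.03, "tx": 0.001, "ty": 0.0, "tz": 0.0, "wx": 0.0, "wy": 0.0, "wz": 0.0}, {"grip": 0.03, "tx": 0.002, "ty": 0.0, "tz": 0.0, "wx": 0.0, "wy": 0.0, "wz": 0.0}, {"grip": 0.03, "tx": 0.002, "ty": 0.0, "tz": 0.0, "wx": 0.0, "wy": 0.0, "wz": 0.0}]'

```text
t: 7.38
eef_pos: [0.4998, -0.2241, 0.1283]
orientation: [[0.002, -0.364, -0.931], [-0.001, -0.931, 0.364], [-1.0, 0.0, -0.003]]
wrist_force: [-3.8, 1.5, 9.3]
gripper_width: 0.0391
```

Contact (9 N). Back off 1 mm, open gently, then rise.

Call:
move_arm --deltas '[{"grip": 0.03, "tx": -0.001, "ty": 0.0, "tz": 0.0, "wx": 0.0, "wy": 0.0, "wz": 0.0}, {"grip": 0.05, "tx": -0.001, "ty": 0.0, "tz": 0.0, "wx": 0.0, "wy": 0.0, "wz": 0.0}, {"grip": 0.06, "tx": -0.001, "ty": 0.0, "tz": 0.0, "wx": 0.0, "wy": 0.0, "wz": 0.0}, {"grip": 0.07, "tx": -0.001, "ty": 0.0, "tz": 0.0, "wx": 0.0, "wy": 0.0, "wz": 0.0}, {"grip": 0.07, "tx": -0.001, "ty": 0.0, "tz": 0.0, "wx": 0.0, "wy": 0.0, "wz": 0.0}]'

```text
t: 8.0
eef_pos: [0.4998, -0.224, 0.128]
orientation: [[0.002, -0.364, -0.931], [-0.001, -0.931, 0.364], [-1.0, 0.0, -0.002]]
wrist_force: [0.6, -0.4, -0.2]
gripper_width: 0.0696
```

Call:
move_arm --deltas '[{"grip": 0.07, "tx": -0.02, "ty": 0.0, "tz": 0.0, "wx": 0.0, "wy": 0.0, "wz": 0.0}, {"grip": 0.07, "tx": -0.05, "ty": 0.0, "tz": 0.0, "wx": 0.0, "wy": 0.0, "wz": 0.0}, {"grip": 0.07, "tx": -0.1, "ty": 0.0, "tz": 0.0, "wx": 0.0, "wy": 0.0, "wz": 0.0}, {"grip": 0.07, "tx": -0.14, "ty": 0.0, "tz": 0.0, "wx": 0.0, "wy": 0.0, "wz": 0.0}, {"grip": 0.07, "tx": -0.14, "ty": 0.0, "tz": 0.0, "wx": 0.0, "wy": 0.0, "wz": 0.0}]'

```text
t: 8.62
eef_pos: [0.5012, -0.2243, 0.2718]
orientation: [[0.008, -0.364, -0.931], [-0.002, -0.931, 0.364], [-1.0, -0.001, -0.009]]
wrist_force: [-0.1, -0.4, -1.3]
gripper_width: 0.0702
```

```bash
python3 - <<'E'
from h import *
s=status.sense(); E=eef(s); np.save("e5.npy",E); print(s["eef_pos"],s["q"])
a=viewer.camera("wrist"); b=viewer.camera("scene"); 
cv2.imwrite("pics/w5.png",np.hstack([cv2.resize(a[:,:,::-1],(480,360)),cv2.resize(b[140:260,180:280,::-1],(300,360),interpolation=cv2.INTER_CUBIC)]))
# bar grasp: bar direction ~ 99.5 deg, jaws at 189.5 (or 9.5)
delta([.50,.02,.25],180)
E
```

```text
[ 0.50115898 -0.22429981  0.27176187] [ -3.60190406   6.94536928 -12.093716     0.09320462 -70.4740791
 -17.78128869]
t [ 0.018  -0.2271  0.0883] w [-3.731e-01 -2.600e-03  1.000e-04]
```

View pics/w5.png

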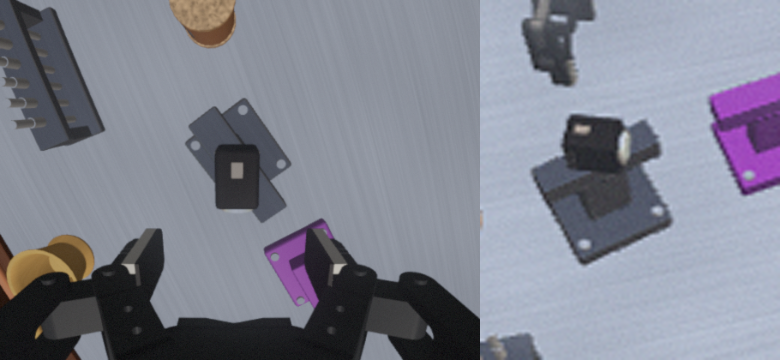

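Wrist and scene views: the lamp stands centred on the stake top, at (237,177) in the wrist view. Its lit lens faces the pan, at (625,148) in the scene crop. Next is the handle.

```bash
python3 - <<'E'
from h import *
delta([.52,.11,.25],189)
E
```

```text
t [ 0.018  -0.3182  0.1025] w [-5.302e-01 -2.600e-03 -1.000e-04]
```

Call:
move_arm --deltas '[{"grip": 0.07, "tx": 0.0, "ty": -0.05, "tz": 0.016, "wx": -0.08, "wy": 0.0, "wz": 0.0}, {"grip": 0.07, "tx": 0.018, "ty": -0.107, "tz": 0.034, "wx": -0.18, "wy": 0.0, "wz": 0.0}, {"grip": 0.07, "tx": 0.018, "ty": -0.164, "tz": 0.053, "wx": -0.28, "wy": 0.0, "wz": 0.0}, {"grip": 0.07, "tx": 0.018, "ty": -0.22, "tz": 0.071, "wx": -0.37, "wy": 0.0, "wz": 0.0}, {"grip": 0.07, "tx": 0.018, "ty": -0.27, "tz": 0.087, "wx": -0.46, "wy": 0.0, "wz": 0.0}]'

```text
t: 9.35
eef_pos: [0.5161, 0.0611, 0.2486]
orientation: [[0.0, 0.09, -0.996], [-0.002, -0.996, -0.09], [-1.0, 0.002, 0.0]]
wrist_force: [0.3, -0.8, -0.4]
gripper_width: 0.0701
```

```bash
python3 - <<'E'
from h import *
s=status.sense(); E=eef(s); np.save("e6.npy",E); print(s["eef_pos"])
a=viewer.camera("wrist"); cv2.imwrite("pics/w6.png",cv2.resize(a[:,:,::-1],(800,600),interpolation=cv2.INTER_CUBIC))
delta([.52,.13,.25],189)
E
```

```text
[0.51606241 0.06112288 0.24859386]
t [-0.0016 -0.064  -0.0093] w [-0.0606 -0.0007 -0.0005]
```

View pics/w6.png

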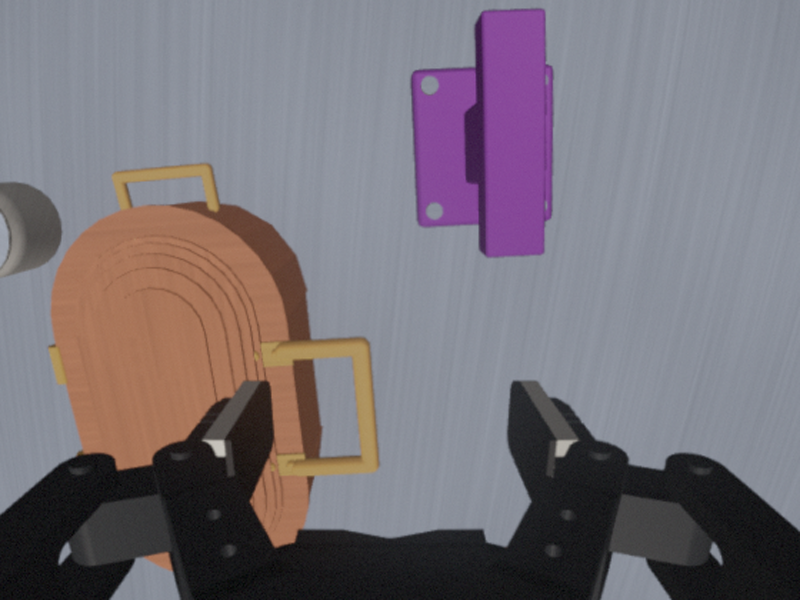

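Wrist view: the bar runs from (362,348) to (370,466), upright in the image, and the lid edge is at about x=295. The purple stake is at (515,130).

```bash
python3 - <<'E'
from h import *
np.set_printoptions(precision=4,suppress=True)
E=np.load("e6.npy")
b=at("wrist",np.array([[362.5,348],[370,466],[60,383]])/800*560,.093,E); d=b[1]-b[0]
m=(b[0]+b[1])/2; print(b,m,np.linalg.norm(d),np.degrees(np.arctan2(d[1],d[0])))
d/=np.linalg.norm(d); n=np.array([d[1],-d[0],0]); print("n",n,"hinge",m+.203*n,"pan",m+.124*n)
E
```

```text
[[0.5306 0.0995 0.093 ]
 [0.5193 0.1831 0.093 ]
 [0.7302 0.1432 0.093 ]] [0.525  0.1413 0.093 ] 0.08441111886046496 97.70171296453816
n [0.991 0.134 0.   ] hinge [0.7262 0.1685 0.093 ] pan [0.6479 0.1579 0.093 ]
```

```bash
python3 - <<'E'
from h import *
delta([.525,.141,.15],188.5)
E
```

```text
t [ 0.0984 -0.0746 -0.0152] w [-0.0518 -0.0007 -0.0005]
```

Call:
move_arm --deltas '[{"grip": 0.036, "tx": 0.02, "ty": -0.05, "tz": -0.01, "wx": -0.05, "wy": 0.0, "wz": 0.0}, {"grip": 0.036, "tx": 0.06, "ty": -0.075, "tz": -0.015, "wx": -0.05, "wy": 0.0, "wz": 0.0}, {"grip": 0.036, "tx": 0.098, "ty": -0.075, "tz": -0.015, "wx": -0.05, "wy": 0.0, "wz": 0.0}, {"grip": 0.036, "tx": 0.098, "ty": -0.075, "tz": -0.015, "wx": -0.05, "wy": 0.0, "wz": 0.0}, {"grip": 0.036, "tx": 0.098, "ty": -0.075, "tz": -0.015, "wx": -0.05, "wy": 0.0, "wz": 0.0}]'

```text
t: 10.02
eef_pos: [0.526, 0.135, 0.1526]
orientation: [[0.002, 0.137, -0.991], [-0.001, -0.991, -0.137], [-1.0, 0.001, -0.002]]
wrist_force: [-0.7, -0.0, 0.6]
gripper_width: 0.0363
```

```bash
python3 - <<'E'
from h import *
s=status.sense(); E=eef(s); np.save("e7.npy",E); print(s["eef_pos"])
a=viewer.camera("wrist"); cv2.imwrite("pics/w7.png",cv2.resize(a[:,:,::-1],(800,600),interpolation=cv2.INTER_CUBIC))
delta([.525,.141,.074],188.5)
E
```

```text
[0.5259957  0.13504561 0.15261407]
t [ 0.0792 -0.0059  0.0008] w [-0.0116 -0.0035 -0.0007]
```

View pics/w7.png

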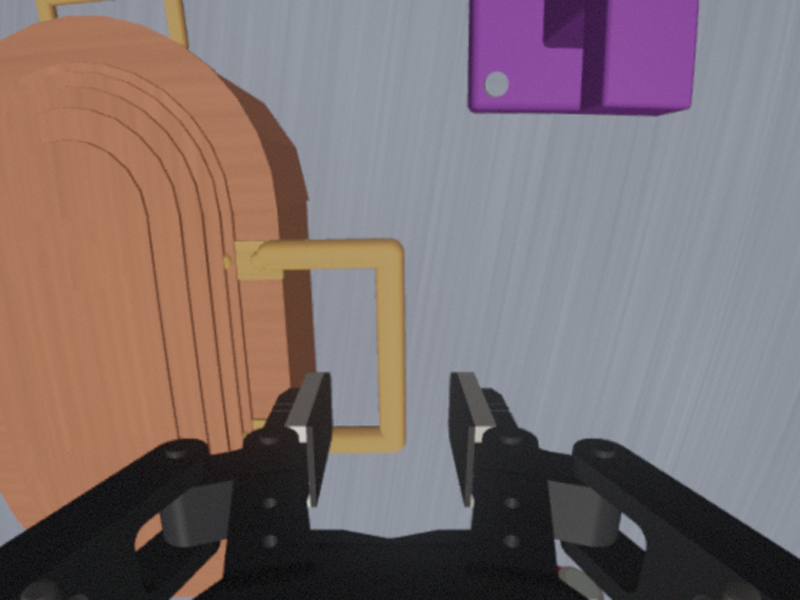

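The bar is centred between the jaws (x≈391) and parallel to the pads. Descend and close.

Call:
move_arm --deltas '[{"grip": 0.036, "tx": 0.04, "ty": -0.005, "tz": 0.001, "wx": -0.01, "wy": 0.0, "wz": 0.0}, {"grip": 0.036, "tx": 0.07, "ty": -0.005, "tz": 0.001, "wx": -0.01, "wy": 0.0, "wz": 0.0}, {"grip": 0.036, "tx": 0.079, "ty": -0.005, "tz": 0.001, "wx": -0.01, "wy": 0.0, "wz": 0.0}, {"grip": 0.036, "tx": 0.079, "ty": -0.005, "tz": 0.001, "wx": -0.01, "wy": 0.0, "wz": 0.0}, {"grip": 0.02, "tx": 0.079, "ty": -0.005, "tz": 0.001, "wx": -0.01, "wy": 0.0, "wz": 0.0}]'

```text
t: 10.7
eef_pos: [0.525, 0.1404, 0.0744]
orientation: [[0.004, 0.147, -0.989], [0.001, -0.989, -0.147], [-1.0, 0.0, -0.004]]
wrist_force: [-0.0, 0.5, -0.1]
gripper_width: 0.0205
```

Call:
move_arm --deltas '[{"grip": 0.0, "tx": 0.0, "ty": 0.0, "tz": 0.0, "wx": 0.0, "wy": 0.0, "wz": 0.0}, {"grip": 0.0, "tx": 0.0, "ty": 0.0, "tz": 0.0, "wx": 0.0, "wy": 0.0, "wz": 0.0}, {"grip": 0.0, "tx": 0.0, "ty": 0.0, "tz": 0.0, "wx": 0.0, "wy": 0.0, "wz": 0.0}]'

```text
t: 11.08
eef_pos: [0.5251, 0.1404, 0.0744]
orientation: [[0.004, 0.147, -0.989], [0.0, -0.989, -0.147], [-1.0, 0.0, -0.004]]
wrist_force: [0.4, -1.0, 6.3]
gripper_width: 0.0101
```

```bash
python3 - <<'E'
from h import *
np.set_printoptions(precision=4,suppress=True)
s=status.sense(); E=eef(s); print(s["eef_pos"],s["gripper_width"],s["wrist_force"],s["q"])
np.save("e8.npy",E)
# path of grasp point: bar angle about the hinge, tool orientation kept
n=np.array([.989,.148,0]); up=np.array([0,0,1.]); r=np.hypot(.203,.005); a0=np.arctan2(.005,.203)
for a in range(5,55,5):
    t=a0+np.radians(a); d=-r*(np.cos(t)-np.cos(a0))*n+r*(np.sin(t)-np.sin(a0))*up
    print(a,E[:3,:3].T@d, E[:3,3]+d)
E
```

```text
[0.5251 0.1404 0.0744] 0.010088832662295757 [ 0.3995 -0.9782  6.2651] [ 35.7355  17.133  -27.6347   0.1921 -45.013  -27.4129]
5 [-0.0177  0.     -0.0013] [0.5263 0.1406 0.0921]
10 [-0.0352  0.     -0.0041] [0.529  0.141  0.1096]
15 [-0.0523  0.     -0.0084] [0.5332 0.1416 0.1268]
20 [-0.0691  0.     -0.0143] [0.5389 0.1425 0.1435]
25 [-0.0852  0.     -0.0215] [0.546  0.1436 0.1597]
30 [-0.1007  0.     -0.0301] [0.5545 0.1448 0.1752]
35 [-0.1154  0.     -0.0401] [0.5642 0.1463 0.1899]
40 [-0.1291 -0.     -0.0513] [0.5752 0.1479 0.2037]
45 [-0.1418 -0.     -0.0636] [0.5874 0.1498 0.2165]
50 [-0.1534 -0.     -0.077 ] [0.6006 0.1517 0.2281]
```

Gripped: 10 mm reading on the 12 mm bar, consistent with the lamp's reading about 1 mm low. Lift along the arc.

Call:
move_arm --deltas '[{"grip": 0.0, "tx": -0.009, "ty": 0.0, "tz": -0.0005, "wx": 0.0, "wy": 0.0, "wz": 0.0}, {"grip": 0.0, "tx": -0.0177, "ty": 0.0, "tz": -0.0013, "wx": 0.0, "wy": 0.0, "wz": 0.0}, {"grip": 0.0, "tx": -0.0352, "ty": 0.0, "tz": -0.0041, "wx": 0.0, "wy": 0.0, "wz": 0.0}, {"grip": 0.0, "tx": -0.0523, "ty": 0.0, "tz": -0.0084, "wx": 0.0, "wy": 0.0, "wz": 0.0}, {"grip": 0.0, "tx": -0.0523, "ty": 0.0, "tz": -0.0084, "wx": 0.0, "wy": 0.0, "wz": 0.0}]'

```text
t: 11.7
eef_pos: [0.5326, 0.1416, 0.1262]
orientation: [[0.003, 0.146, -0.989], [0.001, -0.989, -0.146], [-1.0, -0.0, -0.003]]
wrist_force: [2.8, 1.8, -2.4]
gripper_width: 0.0101
```

```bash
python3 - <<'E'
from h import *
s=status.sense(); print(s["eef_pos"],s["gripper_width"],s["wrist_force"])
E
```

```text
[0.53260558 0.14163414 0.12623579] 0.010067608030875332 [ 2.80705722  1.77579347 -2.39253487]
```

Call:
move_arm --deltas '[{"grip": 0.0, "tx": -0.008, "ty": 0.0, "tz": -0.0028, "wx": 0.0, "wy": 0.0, "wz": 0.0}, {"grip": 0.0, "tx": -0.0168, "ty": 0.0, "tz": -0.0059, "wx": 0.0, "wy": 0.0, "wz": 0.0}, {"grip": 0.0, "tx": -0.0329, "ty": 0.0, "tz": -0.0131, "wx": 0.0, "wy": 0.0, "wz": 0.0}, {"grip": 0.0, "tx": -0.0484, "ty": 0.0, "tz": -0.0217, "wx": 0.0, "wy": 0.0, "wz": 0.0}, {"grip": 0.0, "tx": -0.0631, "ty": 0.0, "tz": -0.0317, "wx": 0.0, "wy": 0.0, "wz": 0.0}]'

```text
t: 12.32
eef_pos: [0.5606, 0.1458, 0.188]
orientation: [[-0.004, 0.146, -0.989], [-0.002, -0.989, -0.146], [-1.0, 0.001, 0.004]]
wrist_force: [-8.1, 5.4, 0.0]
gripper_width: 0.0101
```

Call:
move_arm --deltas '[{"grip": 0.0, "tx": -0.0137, "ty": 0.0, "tz": -0.0112, "wx": 0.0, "wy": 0.0, "wz": 0.0}, {"grip": 0.0, "tx": -0.0264, "ty": 0.0, "tz": -0.0235, "wx": 0.0, "wy": 0.0, "wz": 0.0}, {"grip": 0.0, "tx": -0.033, "ty": 0.0, "tz": -0.03, "wx": 0.0, "wy": 0.0, "wz": 0.0}, {"grip": 0.0, "tx": -0.038, "ty": 0.0, "tz": -0.0369, "wx": 0.0, "wy": 0.0, "wz": 0.0}, {"grip": 0.0, "tx": -0.038, "ty": 0.0, "tz": -0.0369, "wx": 0.0, "wy": 0.0, "wz": 0.0}]'

```text
t: 12.95
eef_pos: [0.596, 0.1513, 0.2286]
orientation: [[-0.004, 0.147, -0.989], [-0.001, -0.989, -0.147], [-1.0, 0.001, 0.004]]
wrist_force: [-23.9, 5.1, 20.2]
gripper_width: 0.0098
```

Call:
move_arm --deltas '[{"grip": 0.0, "tx": 0.0, "ty": 0.0, "tz": 0.0, "wx": 0.0, "wy": 0.0, "wz": 0.0}, {"grip": 0.0, "tx": 0.0, "ty": 0.0, "tz": 0.0, "wx": 0.0, "wy": 0.0, "wz": 0.0}, {"grip": 0.0, "tx": 0.0, "ty": 0.0, "tz": 0.0, "wx": 0.0, "wy": 0.0, "wz": 0.0}, {"grip": 0.0, "tx": 0.0, "ty": 0.0, "tz": 0.0, "wx": 0.0, "wy": 0.0, "wz": 0.0}]'

```text
t: 13.45
eef_pos: [0.5956, 0.1512, 0.2283]
orientation: [[-0.004, 0.147, -0.989], [-0.001, -0.989, -0.147], [-1.0, 0.001, 0.005]]
wrist_force: [-23.0, 5.1, 19.5]
gripper_width: 0.0102
```

```bash
python3 - <<'E'
from h import *
np.set_printoptions(precision=4,suppress=True)
s=status.sense(); E=eef(s); print(s["eef_pos"],s["gripper_width"],s["wrist_force"],s["qd"])
E0=np.load("e8.npy"); g=lambda E:E[:3,3]-.019*E[:3,0]
n=np.array([.989,.148,0]); h=g(E0)+.203*n-[0,0,.005]
for E in(E,): d=g(E)-h; print(np.degrees(np.arctan2(d[2],-d@n)-np.arctan2(.005,.203)), np.hypot(d[2],d@n))
a=viewer.camera("scene"); cv2.imwrite("pics/s8.png",cv2.resize(a[110:290,170:430,::-1],(780,540),interpolation=cv2.INTER_CUBIC))
E
```

```text
[0.5956 0.1512 0.2283] 0.010246412393459263 [-23.0277   5.143   19.4509] [ 0.0695 -0.0261 -0.056  -0.0462  0.0129  0.0593]
48.97019490045064 0.20627426441062682
```

View pics/s8.png

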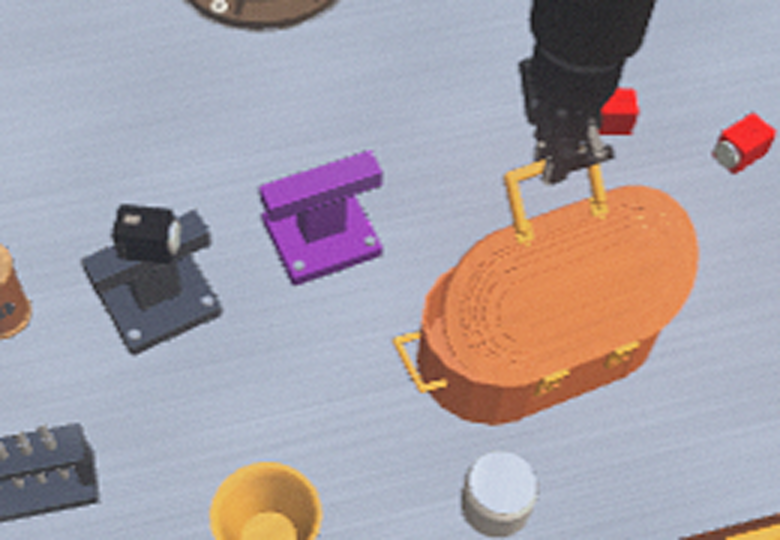

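Scene view: the lid is held open by the bar (555,165) and the lamp stands on the stake (150,232), lens towards the pan. Kinematics give 49–50°. There's about 30 N of radial strain, so I relax it by a little over a millimetre.

Call:
move_arm --deltas '[{"grip": 0.0, "tx": -0.0008, "ty": 0.0, "tz": 0.0007, "wx": 0.0, "wy": 0.0, "wz": 0.0}, {"grip": 0.0, "tx": -0.0012, "ty": 0.0, "tz": 0.001, "wx": 0.0, "wy": 0.0, "wz": 0.0}, {"grip": 0.0, "tx": -0.0012, "ty": 0.0, "tz": 0.001, "wx": 0.0, "wy": 0.0, "wz": 0.0}, {"grip": 0.0, "tx": -0.0012, "ty": 0.0, "tz": 0.001, "wx": 0.0, "wy": 0.0, "wz": 0.0}, {"grip": 0.0, "tx": -0.0012, "ty": 0.0, "tz": 0.001, "wx": 0.0, "wy": 0.0, "wz": 0.0}]'

```text
t: 14.12
eef_pos: [0.5956, 0.1513, 0.2284]
orientation: [[-0.003, 0.147, -0.989], [-0.001, -0.989, -0.147], [-1.0, 0.001, 0.004]]
wrist_force: [-15.4, 4.5, 10.8]
gripper_width: 0.0098
```

```bash
python3 - <<'E'
from h import *
n=np.array([.989,.148,0]); d=np.array([-.148,.989,0]); h=np.array([.525,.1405,.088])+.203*n
for a in(45,50,55):
    t=np.radians(a+1.4); print(a,(proj("scene",h-.203*np.cos(t)*n+[0,0,.203*np.sin(t)]-.045*d)-[170,110])*3)
s=status.sense(); print(s["wrist_force"],abs(s["qd"]).max())
print(robot.sign_off())
E
```

```text
45 [[499.2642579  176.68197652]]
50 [[507.67897171 179.28083761]]
55 [[516.67956068 183.58692376]]
[-15.35612337   4.54353874  10.81652333] 0.0779905855558718
the job is handed in; nothing more can be done
None
```

The work lamp is standing released on the grey cast iron stake, and the gripper is holding the pan's lid open at about 50°. I handed the job in at about 14 s; the hand-in reports no verdict.

- **Lamp:** I gripped the black lamp, not the red ones, and set it down with its lens at about 68.6°, the direction I worked out to the middle of the pan. After release, the wrist and scene pictures showed it upright and centred, with the lit lens facing the pan.
- **Lid:** From the arm's position the lid is open 49–50°. In the last scene picture the bar's corner was at about (510,175), against (508,179) predicted for 50°. The arm was still when I handed in.
- **Other objects:** The arm's path kept clear of them. I only checked that by eye in the pictures, not by measuring.
- **Small disagreements:**
  - The gripper read 10 mm on the 12 mm bar, and about 39 mm on the 40 mm lamp.
  - The radius I measured from bar to hinge came out 3 mm longer than the given one. This left about 30 N of strain along the lid, which I relaxed to about 19 N, so the bar is still under some load.

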